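Lock the jar turntable and take off the tight lid

TASK

The amber jar stands in a free-turning turntable on the bakery bench. Slide the steel lock plate fully down into the slot of the turntable, its low tongue towards the jar, so that the jar cannot turn, and leave it there; then unscrew the tight red lid, and once it is free of the thread lift it clear and finish while still gripping it, holding it level just above the middle of the jar's mouth (a gap of one to two centimetres). Do not put the lid down or let it go; the jar stays standing in its seat, and the other things on the bench are left alone.

Things in the scene. Friction and masses are not known exactly. Their poses are not given: they have to be found in the camera images.
- stand: Jar turntable fixed to the bench: round grey base (156 mm across), a foot with the yellow slot block out to 135 mm on its own -x side. Its aluminium seat turns almost freely until locked; the seat's fork (prongs 9 mm apart, 38 to 64 mm from the axis, tops about 53 mm above the bench) starts in line with the slot. Origin: on the bench, on the jar's axis; z up.
- slot (a point): Centre of the lock slot's floor, 85 mm from the jar's axis towards the stand's -x, 12 mm above the bench; axes as the stand's. The slot runs along x: two yellow cheeks 8 mm apart, 76 to 122 mm from the jar's axis, flared, tops 34 mm above the slot floor; an end wall 40 mm outward of this point. Towards the jar it continues, open, between the fork's prongs.
- plate: Loose steel lock plate, 0.17 kg, 6 mm thick (y), 70 mm long (x), upright in the blue rack at the start. Origin: middle of its underside; z up. L-shaped: 90 mm high (yellow band) from x = -35 to +9 mm, a tongue only 26 mm high from +9 to +35 mm. When home its origin is at the slot point (within 4 mm in height, 9 mm along) and its x points at the jar, along the stand's x.
- plate_grip (a point): Point on the plate to pinch across its 6 mm thickness from above: middle of the high part, x = -13 mm, 68 mm above the plate's underside (22 mm below its top).
- rack: Blue rack fixed to the bench, foot 100 x 70 mm; the plate stands in its slot, 8.5 mm wide, 22 mm deep, floor 8 mm above the bench. Origin: centre of its underside; slot and plate run along its x. Rack and turntable may change sides.
- jar: Amber jar, about 0.5 kg, 102 mm high: square body 66 mm wide up to 62 mm, shoulder, round neck 47 mm across, black springy seal on top. Origin: middle of its underside, 24 mm above the bench; z up along its axis. It stands loose in the seat's square socket (1 mm play) and lifts out if pulled.
- lid: Red lid, 62 mm across, 19 mm high. Origin: centre of its lower rim, at the start 115 mm above the bench; z up. Unscrews counterclockwise seen from above, rising 3 mm/rad, against up to 0.6 N m (the seal presses up with 12 N). Free after 0.7 to 1.0 rad relative to the jar, plus some 0.1 rad of play; at 1.0 to 1.6 rad it lifts straight off, much further its lugs meet the thread again.
- mouth (a point): On the jar's axis, 102 mm above its underside: the jar's rim. The round black seal (38 mm across) stands up to 10 mm above it when the lid is off, inside the hollow of the lid. The lid's lower rim must end 5 to 40 mm above this point.
- tub: Bystander, to be left alone: White open tub, 170 mm across, 130 mm high, two small side handles. Origin: its underside.
- bowl: Bystander, to be left alone: Steel bowl, 150 mm across, 70 mm high. Origin: its underside.
- spice: Bystander, to be left alone: Green jar with black cap, 52 mm across, 110 mm high. Origin: its underside.
- extract: Bystander, to be left alone: Amber bottle with white cap, 48 mm across, 140 mm high. Origin: its underside.
- case: Bystander, to be left alone: Small white ceramic mould, 64 mm across, 28 mm high. Origin: its underside.
- spatula: Bystander, to be left alone: White-handled spatula lying flat. Origin: its underside.
Not all that is in view belongs to the job. Leave any blue look-alike of the lid alone. What is shaped like the stand but blue is not meant.

How it is judged (in metres and radians):
On the way, in this order (a step that is already met when the one before it is completed fails the run):
1. the lock plate is fully down in the slot, tongue towards the jar, and let go (z of plate in the frame of slot below 0.004 m and horizontal distance between plate and slot below 0.009 m and angle between the x axis of plate and the x axis of stand, either way round below 0.12 rad and angle between plate's own z axis and vertical below 0.1 rad and x of plate_grip in the frame of slot below -0.002 m and contact force between the fingers and plate below 0.2 N), for 0.2 s.
2. the lid is free of the thread and lifted off the jar, with the plate in place and the jar in its seat (z of plate in the frame of slot below 0.004 m and horizontal distance between plate and slot below 0.009 m and angle between the x axis of plate and the x axis of stand, either way round below 0.12 rad and angle between plate's own z axis and vertical below 0.1 rad and x of plate_grip in the frame of slot below -0.002 m and z of jar in the frame of stand below 0.03 m and horizontal distance between jar and stand below 0.008 m and angle between jar's own z axis and vertical below 0.08 rad and z of lid in the frame of mouth above 0.002 m and contact force between lid and jar below 0.2 N), for 0.2 s.
At the end, for the whole second after the job is handed in: The gripper holds the lid still, level (0.2 rad), clear of the jar, its lower rim 5 to 40 mm above the jar's rim and within 15 mm of its axis; the plate is home (4 mm in depth, 9 mm along the slot, upright, tongue to the jar); the jar stands in its seat (z of plate in the frame of slot below 0.004 m and horizontal distance between plate and slot below 0.009 m and angle between the x axis of plate and the x axis of stand, either way round below 0.12 rad and angle between plate's own z axis and vertical below 0.1 rad and x of plate_grip in the frame of slot below -0.002 m and z of jar in the frame of stand below 0.03 m and horizontal distance between jar and stand below 0.008 m and angle between jar's own z axis and vertical below 0.08 rad and z of lid in the frame of mouth between 0.005 and 0.04 m and horizontal distance between lid and mouth below 0.015 m and angle between lid's own z axis and vertical below 0.2 rad and contact force between lid and jar below 0.1 N and contact force between the fingers and lid above 1 N and linear speed of lid below 0.03 m/s); the arm keeps its last pose, push and grip.
It fails at once if the jar is lifted out of its seat (more than 10 mm) or tipped (z of jar in the frame of stand above 0.034 m or angle between jar's own z axis and vertical above 0.25 rad).
It fails at once if a bystander is moved more than 30 mm (distance of any of tub, bowl, spice, extract, case, spatula from where it was at the start of the episode above 0.03 m).
It also fails if it takes over 67 s, if anything falls off the work surface, if the arm or the gripper's body presses on something with over 40 N, if the wrist force passes 120 N, or if a joint passes its speed limit or range.

ROBOT

A 6-joint arm with a two-finger parallel gripper is mounted at the origin on the work surface. World frame = base frame: x ahead of the robot, y to its left, z up, the work surface at z = 0. Lengths are in mm, angles in rad, forces in N, time in s.
With the tool pointing down it reaches from about 250 to 850 mm from the base axis. Payload 12.5 kg.
Tool frame: the origin (TCP) lies midway between the tips of the shut fingers; the grasp point (between the pads) lies 19 mm behind it; y points along the fingers, z is the direction in which the jaws open and shut, and the axes are right-handed (so a half turn about y gives the same grasp; the last joint's range is limited). The gripper opens to 93 mm and grips with 3 to 60 N. Pads are 15 mm wide; open, the fingers measure 128 mm over their backs; the gripper's body (75 mm by 188 mm) begins 65 mm behind the grasp point.
Start: joints at [-1.403, 0.351, 1.652, -0, 1.139, -0.085], TCP at [137.584, -532.499, 218.633] pointing down, gripper open.
Joint ranges: [-2.75, 2.75], [-0.79, 2.1], [0.01, 2.65], [-1.57, 4.71], [0.07, 3.14], [-2.87, 2.87]. Speed limits (rad/s): [2.22, 2.22, 2.79, 3.14, 3.14, 3.14].

INTERFACE

Orientations are given as a unit quaternion [w, x, y, z].
In Python, from rig import bot gives the robot as it stands. The module is installed in compiled form; this text tells all that it offers.
- The arm moves only by the tool jog_arm, never from a script. Its arguments are lists of equal length, an entry for each row: "dp": the shift along the tool's x, y, z in mm, a list of three; "twist": the turn about the tool's y in degrees; "jaw": the finger opening in mm, from 0 to 93. A call has 1 to 5 rows; each row is the pose to reach, as a shift and turn from the pose measured when the call began, along the tool's axes at that moment; what a row does not reach only later rows make up. A row lasts 1/8 s, in which the tool goes at most 62.5 mm and 10.7 degrees, less where a joint would pass 70% of its speed; a pose out of reach is approached as far as the arm can. A call with a gripper value outside its range is refused whole. The fingers move at their own pace and stop on an object; "newtons" is the grip in N (left out, the last holds). Time passes only in rows, so rows that repeat a pose let the fingers close. It gives the time, the measured TCP pose, the force and the opening at its end, in the units of the state.
- bot.sense(): the state, without advancing time (a new reading comes with each control period).
- bot.get_image(name): name is "scene" or "top"; returns a dict with "image" (384x512x3 uint8, blue, green, red), "vertical_fov" (degrees; the focal length in pixels is half the picture's height over the tangent of half this angle, whatever the lens; pixels are square), "cx", "cy" (the principal point, pixels), "xyz" and "rotation" of the camera in the world. Camera axes: x right, y up, looking along -z (the intrinsics and any distortion apply to the point x, -y, -z); pixel columns grow to the right and rows downward; lengths in mm; the calibration is good to about 2 mm. A picture is of the moment at which its call begins. There is no depth.
- bot.hand_in(): hands the job in, once; it reports no verdict.
The state is a dict: "time_s": time; "joint_positions": joint angles; "qvel": joint speeds; "joint_torque": joint torques, N m; "position": TCP position; "tcp_rot": TCP orientation; "contact_force": force on the tool from outside, world axes, zero at the start; "moment": the same for the moment, N m; "grip_width": finger opening in mm.
Only numpy, scipy, OpenCV 4.12 (cv2) and the standard library are available. Lean on these libraries where they do the work, as an engineer would, in place of code of your own. Each camera call takes 0.05 s, during which the arm holds its last target.

## Working session

There is one attempt and no reset: what is moved stays moved. The work goes in short steps, Python scripts to look and compute and a tool call to move; the robot and the scene stay as the last step left them, time stands still between calls to the robot, and variables do not carry over. Pictures are saved under pics/ and viewed, and the job is handed in when it is done.

Besides the shell and the picture viewer there is one more tool, called after "Request:" as name(argument=value, ...) on one line, values as JSON. jog_arm: Moves the arm, as the interface text tells. Its arguments: {"type":"object","properties":{"dp":{"type":"array"},"twist":{"type":"array"},"jaw":{"type":"array"},"newtons":{"type":"number"}},"required":["dp","twist","jaw"]}

```bash
mkdir -p pics; python3 - <<'E'
from rig import bot
import cv2
print(bot.sense())
for n in("scene","top"):
    d=bot.get_image(n); cv2.imwrite(f"pics/{n}0.png",d["image"]); print(n,{k:v for k,v in d.items() if k!="image"})
    import pickle; pickle.dump(d,open(f"{n}0.pkl","wb"))
E
```

```text
{'time_s': 0.0, 'joint_positions': array([-1.40260567e+00,  3.51224344e-01,  1.65243015e+00, -3.58927941e-05,
        1.13911142e+00, -8.45862055e-02]), 'qvel': array([-0.00035498,  0.00212013, -0.00064504,  0.00035675, -0.00046172,
        0.00059861]), 'joint_torque': array([ 2.78406224e-03, -4.97319746e+01, -2.85249513e+01,  7.00505823e-02,
        2.57709331e-02, -1.09847338e-04]), 'position': array([ 137.51564689, -532.1677394 ,  218.10564317]), 'tcp_rot': array([ 0.08910878, -0.08916648,  0.7018798 , -0.70105186]), 'contact_force': array([-0.0170734 , -0.76659325, -0.97369043]), 'moment': array([-0.00370266, -0.00095611,  0.06638713]), 'grip_width': 92.72753601022723}
scene {'vertical_fov': 56.88442250873152, 'cx': 257.28700362490014, 'cy': 184.74149009985237, 'xyz': array([1182.61715048, -741.14572971,  690.82688047]), 'rotation': array([0.82795571, 0.45019315, 0.16939085, 0.28830924])}
top {'vertical_fov': 47.35367094757438, 'cx': 265.3301743587855, 'cy': 186.0356775494368, 'xyz': array([ 272.83560347,   -5.57253616, 1628.2354955 ]), 'rotation': array([-0.66596444, -0.06968367,  0.07395029,  0.73903106])}
```

View pics/scene0.png

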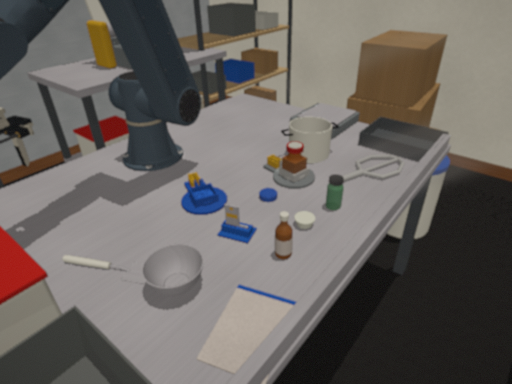

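View pics/top0.png

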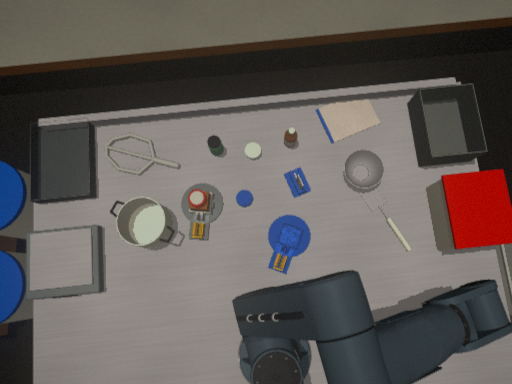

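```bash
cat > h.py <<'E'
import numpy as np,cv2,pickle
from scipy.spatial.transform import Rotation as R
def rot(q): return R.from_quat([q[1],q[2],q[3],q[0]]).as_matrix()
def cam(d):
    h=d["image"].shape[0]; f=h/2/np.tan(np.radians(d["vertical_fov"])/2)
    return f,d["cx"],d["cy"],np.array(d["xyz"]),rot(d["rotation"])
def ray(d,u,v):
    f,cx,cy,p,M=cam(d); r=M@np.array([(u-cx)/f,-(v-cy)/f,-1]); return p,r/np.linalg.norm(r)
def onz(d,u,v,z):
    p,r=ray(d,u,v); return p+r*(z-p[2])/r[2]
def proj(d,P):
    f,cx,cy,p,M=cam(d); c=M.T@(np.array(P)-p); return np.array([cx+f*c[0]/-c[2],cy-f*c[1]/-c[2]])
def tri(da,a,db,b):
    p,r=ray(da,*a); q,s=ray(db,*b)
    A=np.stack([r,-s],1); t=np.linalg.lstsq(A,q-p,rcond=None)[0]
    x,y=p+t[0]*r,q+t[1]*s; return (x+y)/2,np.linalg.norm(x-y)
E
python3 - <<'E'
from h import *
s=pickle.load(open("scene0.pkl","rb"));t=pickle.load(open("top0.pkl","rb"))
print("base",proj(t,[0,0,0]),proj(s,[0,0,0]))
print("tcp",proj(t,[137.5,-532,218]),proj(s,[137.5,-532,218]))
for n,p in dict(stand=(203,203),rack=(297,182),lid=(200,199)).items(): print(n,onz(t,*p,0),onz(t,*p,134))
print(proj(s,onz(t,203,203,0)),proj(s,onz(t,297,182,0)))
def crop(d,x0,y0,w,h,k,n): cv2.imwrite(n,cv2.resize(d["image"][y0:y0+h,x0:x0+w],None,fx=k,fy=k,interpolation=cv2.INTER_CUBIC))
crop(t,160,150,80,100,6,"pics/c1.png");crop(t,270,155,60,60,8,"pics/c2.png")
crop(s,255,130,70,65,8,"pics/c3.png");crop(s,210,195,60,55,8,"pics/c4.png")
E
```

```text
base [273.85145956 355.37943446] [153.36341082 156.36726502]
tcp [440.13053472 302.73433938] [  8.41965376 173.41230501]
stand [567.36984359 207.41857129   0.        ] [543.13035963 189.88989778 134.        ]
rack [ 610.86920495 -154.38905121    0.        ] [ 583.04982457 -142.14179762  134.        ]
lid [583.81490253 217.55183287   0.        ] [558.22202841 199.18921547 134.        ]
[293.4124406  178.34256721] [237.28112337 233.34271042]
```

View pics/c1.png

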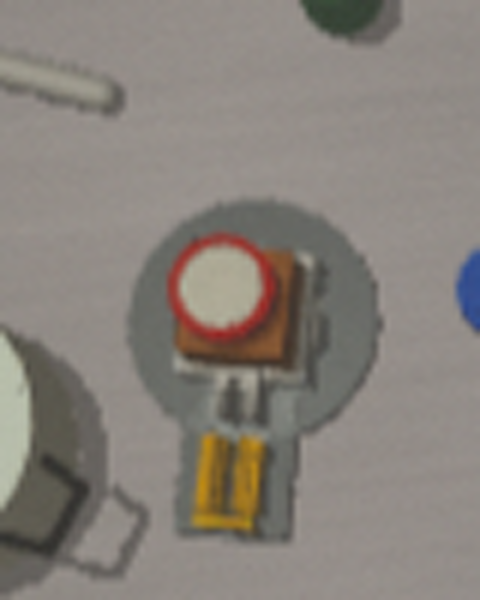

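View pics/c2.png

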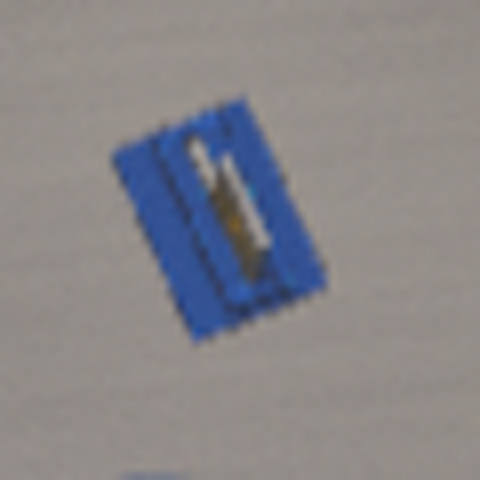

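View pics/c3.png

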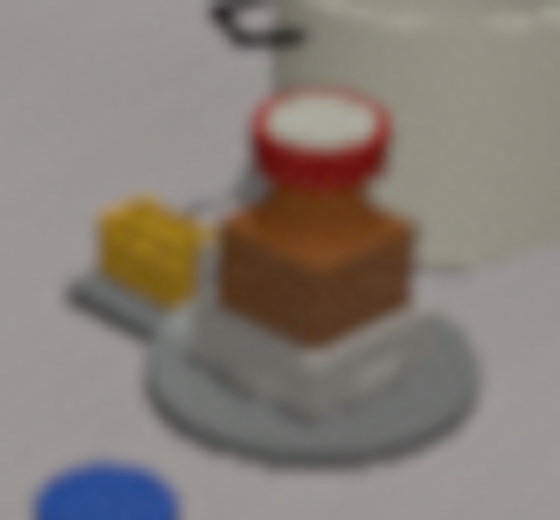

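View pics/c4.png

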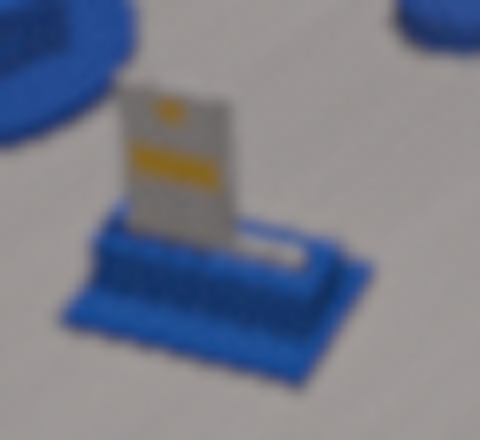

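```bash
python3 - <<'E'
from h import *
s=pickle.load(open("scene0.pkl","rb"));t=pickle.load(open("top0.pkl","rb"))
def up(d,x0,y0,w,h,k): return cv2.resize(d["image"][y0:y0+h,x0:x0+w],None,fx=k,fy=k,interpolation=cv2.INTER_CUBIC)
def px(p,x0,y0,k): p=np.array(p,float); return (p+.5)/k-.5+[x0,y0]
k=8
# lid in top: red ring outer contour
c=up(t,160,150,80,100,k).astype(int); b,g,r=c[...,0],c[...,1],c[...,2]
m=((r-g>60)&(r>120)&(b-g>-25)).astype(np.uint8)
cs,_=cv2.findContours(m,cv2.RETR_EXTERNAL,cv2.CHAIN_APPROX_NONE); cc=max(cs,key=cv2.contourArea)
e=cv2.fitEllipse(cv2.convexHull(cc)); p=px(e[0],160,150,k); print("lid top",p,np.array(e[1])/k,onz(t,*p,134))
# yellow
hsv=cv2.cvtColor(c.astype(np.uint8),cv2.COLOR_BGR2HSV)
m=((hsv[...,0]>15)&(hsv[...,0]<32)&(hsv[...,1]>130)&(hsv[...,2]>60)).astype(np.uint8)
m=cv2.morphologyEx(m,cv2.MORPH_CLOSE,np.ones((25,25)))
cs,_=cv2.findContours(m,cv2.RETR_EXTERNAL,cv2.CHAIN_APPROX_NONE); cc=max(cs,key=cv2.contourArea)
q=cv2.boxPoints(cv2.minAreaRect(cc)); print("yellow"); 
for a in q: a=px(a,160,150,k); print(a,onz(t,*a,46),onz(t,*a,12))
# base disc grey : print rgb
print("grey",c[60*k,30*k],"bench",c[20*k,30*k], c[65*k,65*k])
# lid scene
c=up(s,255,130,70,65,k).astype(int)
# white top disc + red
hs=cv2.cvtColor(c.astype(np.uint8),cv2.COLOR_BGR2HSV)
print(c[125,320],c[160,320],c[125,430])
# rack
c=up(t,270,155,60,60,k); hs=cv2.cvtColor(c,cv2.COLOR_BGR2HSV)
m=((hs[...,0]>100)&(hs[...,0]<125)&(hs[...,1]>120)).astype(np.uint8)
m[-20:]=0
m=cv2.morphologyEx(m,cv2.MORPH_CLOSE,np.ones((41,41)))
cs,_=cv2.findContours(m,cv2.RETR_EXTERNAL,cv2.CHAIN_APPROX_NONE); cc=max(cs,key=cv2.contourArea)
q=cv2.boxPoints(cv2.minAreaRect(cc)); print("rack")
Q=[onz(t,*px(a,270,155,k),6) for a in q]
for a,A in zip(q,Q): print(px(a,270,155,k),A)
for i in range(4): v=Q[(i+1)%4]-Q[i]; print(np.linalg.norm(v),np.degrees(np.arctan2(v[1],v[0])))
print("centre",np.mean(Q,0))
# plate strip
for nm,a,b,z in [("top",(222,150),(268,248),98)]:
    A=onz(t,*px(a,270,155,k),z);B=onz(t,*px(b,270,155,k),z); v=A-B; print(A,B,np.linalg.norm(v),np.degrees(np.arctan2(v[1],v[0])))
A=onz(t,*px((200,148),270,155,k),34);print("tongue",A)
E
```

```text
lid top [196.41717911 197.45305634] [17.11549568 18.18522644] [564.94905294 211.15774833 134.        ]
yellow
[191.49354172 237.32532501] [438.30232251 252.04443572  46.        ] [441.85796796 257.58025961  12.        ]
[193.19065475 221.62703705] [494.39591656 241.96845518  46.        ] [499.15693391 247.28776051  12.        ]
[203.87991714 222.78263092] [486.1616467  203.65124021  46.        ] [490.74572125 208.14716286  12.        ]
[202.18280411 238.48091888] [430.16338225 213.99694008  46.        ] [433.54413341 218.71517717  12.        ]
grey [135 145 146] bench [137 143 150] [136 141 147]
[157 169 170] [ 31  35 115] [130 143 146]
rack
[283.59054565 173.91627502] [ 646.18083506 -106.83189559    6.        ]
[300.13630676 166.62050533] [ 668.01049787 -172.81519152    6.        ]
[310.4090271  189.91757202] [ 573.9889278 -200.5564963    6.       ]
[293.86326599 197.21334076] [ 552.70526576 -135.21071592    6.        ]
69.50057208047669 -71.69391524450617
98.02874898880671 -163.56117053083258
68.72456099382833 108.04085874460527
97.68848192113333 16.888086552402775
centre [ 610.22138162 -153.85357483    6.        ]
[ 622.08250812 -150.30453069   98.        ] [ 575.35620563 -165.40529979   98.        ] 49.10580996811231 17.9095315342695
tongue [ 638.71550034 -146.24718909   34.        ]
```

```bash
cat >> h.py <<'E'
def rect(d,cx,cy,yaw,z,half,ppm,n):
    # rectified plane view; right = local +x, up = local +y
    c,s_=np.cos(yaw),np.sin(yaw); L=[(-half,half),(half,half),(half,-half),(-half,-half)]
    src=np.float32([proj(d,[cx+c*a-s_*b,cy+s_*a+c*b,z]) for a,b in L]); N=int(2*half*ppm)
    dst=np.float32([(0,0),(N,0),(N,N),(0,N)])-.5
    im=cv2.warpPerspective(d["image"],cv2.getPerspectiveTransform(src,dst),(N,N),flags=cv2.INTER_CUBIC)
    cv2.imwrite(n,im); return im
E
python3 - <<'E'
from h import *
s=pickle.load(open("scene0.pkl","rb"));t=pickle.load(open("top0.pkl","rb"))
y=np.radians(-10)
a=rect(t,480,226,y,46,50,5.8,"pics/r1.png"); b=rect(s,480,226,y,46,50,5.8,"pics/r2.png")
def g(im):
    im=im.copy()
    for i in range(0,im.shape[0],58): cv2.line(im,(i,0),(i,600),(0,0,0),1);cv2.line(im,(0,i),(600,i),(0,0,0),1)
    return im
cv2.imwrite("pics/r12.png",cv2.resize(np.hstack([g(a),g(b)]),(800,400)) if 0 else cv2.resize(np.hstack([a,b]),(800,400)))
a=rect(t,565,211,y,8,110,2.6,"pics/r3.png");b=rect(s,565,211,y,8,110,2.6,"pics/r4.png")
cv2.imwrite("pics/r34.png",cv2.resize(np.hstack([a,b]),(800,400)))
E
```

```text
(no output)
```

View pics/r12.png

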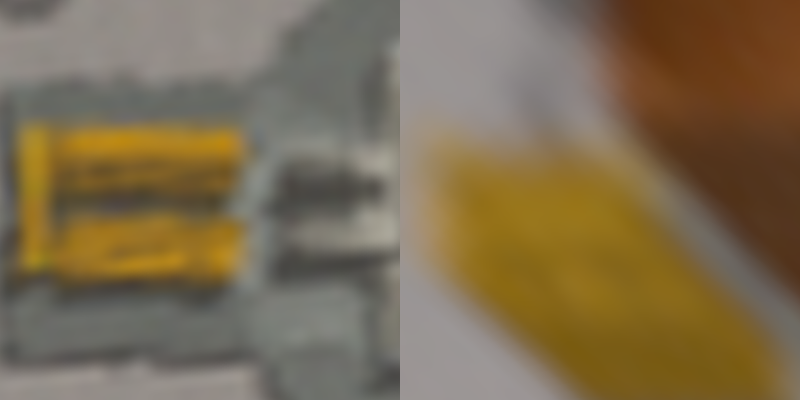

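View pics/r34.png

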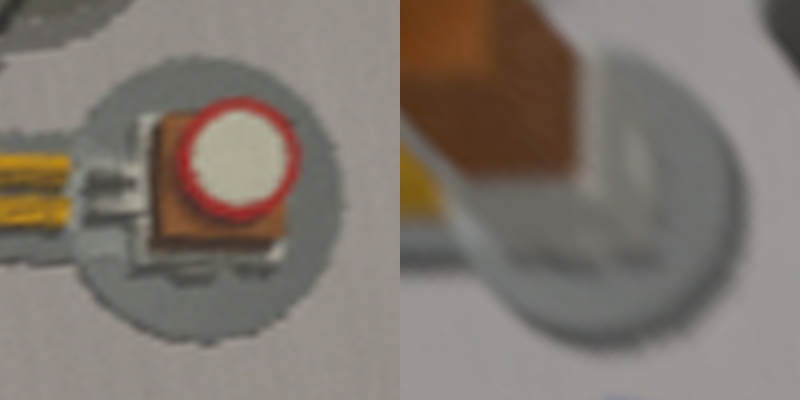

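```bash
cat >> h.py <<'E'
def wrap(a): return (a+180)%360-180
def plan(st,target,jawdeg):
    """dp,twist to reach target TCP with tool z (jaw) at world yaw jawdeg (mod 180), tool pointing down"""
    M=rot(st["tcp_rot"]); dp=M.T@(np.array(target)-st["position"])
    cur=np.degrees(np.arctan2(M[1,2],M[0,2])); d=wrap(jawdeg-cur); 
    if d>90:d-=180
    if d<-90:d+=180
    print("tcp",st["position"].round(1),"toolz yaw",cur.round(2),"ydir",M[:,1].round(4),"dp",dp.round(1),"twist about y",round(-d,2),"j6",st["joint_positions"][5].round(3),"t",round(st["time_s"],2),"F",np.round(st["contact_force"],1),"w",round(st["grip_width"],1))
E
python3 - <<'E'
from h import *
from rig import bot
s=pickle.load(open("scene0.pkl","rb"));st=bot.sense()
print("lid scene",onz(s,295.1,145,134))
plan(st,[598,-158,160],107.4); print(rot(st["tcp_rot"]))
E
```

```text
lid scene [564.81359994 213.70899528 134.        ]
tcp [ 137.5 -532.2  218.2] toolz yaw -75.51 ydir [-2.e-04  1.e-03 -1.e+00] dp [-539.4   58.5 -247.1] twist about y -2.91 j6 -0.085 t 0.1 F [ 0.1  0.8 -0.1] w 93.3
[[-9.68211047e-01 -1.87069179e-04  2.50134632e-01]
 [-2.50134690e-01  1.02483652e-03 -9.68210507e-01]
 [-7.52247600e-05 -9.99999457e-01 -1.03905053e-03]]
```

Request:
jog_arm(dp=[[-110, 0, -50], [-220, 0, -100], [-320, 0, -147], [-430, 0, -197], [-530, 0, -240]], twist=[-1, -2, -2.9, -2.9, -2.9], jaw=[60, 50, 40, 40, 40], newtons=40)

```text
time_s: 0.72
position: [381.6, -334.2, 218.3]
tcp_rot: [0.107, -0.107, 0.699, -0.699]
contact_force: [0.4, -0.7, 0.2]
grip_width: 47.2
```

```bash
python3 - <<'E'
from h import *
from rig import bot
plan(bot.sense(),[598,-158,125],107.4)
E
```

```text
tcp [ 381.6 -334.2  218.3] toolz yaw -72.62 ydir [-3.e-04  1.e-03 -1.e+00] dp [-259.1   93.5 -103.4] twist about y -0.02 j6 0.456 t 0.72 F [ 0.4 -0.7  0.2] w 47.2
```

Request:
jog_arm(dp=[[-52, 10, -21], [-104, 20, -42], [-156, 30, -63], [-208, 40, -84], [-259.1, 60, -103.4]], twist=[0, 0, 0, 0, 0], jaw=[40, 40, 40, 40, 40])

```text
time_s: 1.35
position: [599.6, -156.6, 158.4]
tcp_rot: [0.107, -0.107, 0.699, -0.699]
contact_force: [0.7, -0.8, -0.3]
grip_width: 40.1
```

Request:
jog_arm(dp=[[0, 0, 0], [0, 0, 0], [0, 0, 0]], twist=[0, 0, 0], jaw=[40, 40, 40])

```text
time_s: 1.72
position: [599.0, -157.7, 159.0]
tcp_rot: [0.107, -0.106, 0.699, -0.699]
contact_force: [-0.5, 0.2, 0.5]
grip_width: 39.9
```

```bash
python3 - <<'E'
from h import *
from rig import bot
plan(bot.sense(),[598,-158,112],107.4)
E
```

```text
tcp [ 599.  -157.7  159. ] toolz yaw -72.68 ydir [ 1.2e-03  4.0e-04 -1.0e+00] dp [ 1.1 47.   0. ] twist about y -0.08 j6 0.935 t 1.73 F [-0.5  0.2  0.5] w 39.9
```

Request:
jog_arm(dp=[[0.5, 20, 0], [1, 42, 0], [1, 42, 0], [1, 42, 0]], twist=[0, 0, 0, 0], jaw=[36, 36, 36, 36])

```text
time_s: 2.22
position: [598.3, -158.6, 118.2]
tcp_rot: [-0.107, 0.105, -0.699, 0.699]
contact_force: [-0.4, -0.1, 0.5]
grip_width: 35.8
```

```bash
python3 - <<'E'
from h import *
from rig import bot
plan(bot.sense(),[598,-158,57],107.4)
d=bot.get_image("scene");print(proj(d,[598,-158,98]))
cv2.imwrite("pics/s2.png",cv2.resize(d["image"][150:260,180:300],None,fx=5,fy=5,interpolation=cv2.INTER_CUBIC))
E
```

```text
tcp [ 598.3 -158.6  118.2] toolz yaw -72.73 ydir [ 2.5e-03 -1.0e-04 -1.0e+00] dp [ 0.2 61.2 -0.7] twist about y -0.13 j6 0.934 t 2.23 F [-0.4 -0.1  0.5] w 35.8
[231.31749657 205.78517686]
```

View pics/s2.png

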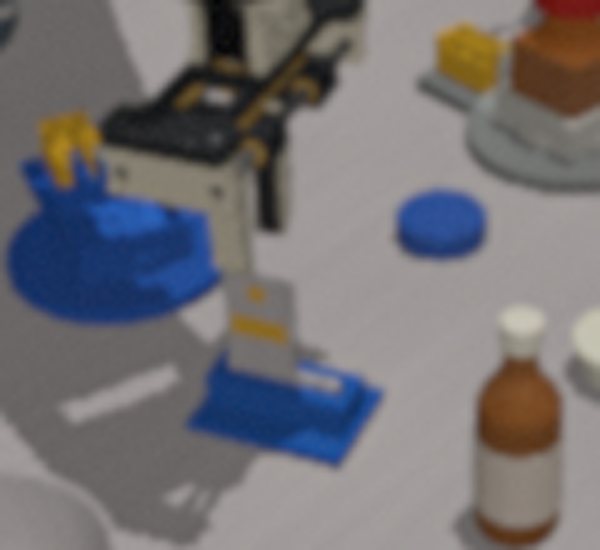

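Request:
jog_arm(dp=[[0, 20, 0], [0, 40, -0.5], [0, 61, -0.5], [0, 61, -0.5], [0, 61, -0.5]], twist=[0, 0, 0, 0, 0], jaw=[36, 36, 36, 36, 36])

```text
time_s: 2.9
position: [598.6, -158.0, 57.4]
tcp_rot: [-0.107, 0.105, -0.699, 0.699]
contact_force: [0.2, -0.4, -0.0]
grip_width: 36.0
```

Request:
jog_arm(dp=[[0, 0, 0], [0, 0, 0], [0, 0, 0], [0, 0, 0], [0, 0, 0]], twist=[0, 0, 0, 0, 0], jaw=[10, 0, 0, 0, 0], newtons=40)

```text
time_s: 3.52
position: [598.3, -156.9, 57.5]
tcp_rot: [0.107, -0.105, 0.7, -0.699]
contact_force: [-2.1, 6.6, 2.9]
grip_width: 5.8
```

```bash
python3 - <<'E'
from h import *
from rig import bot
st=bot.sense();plan(st,[598,-158,120],107.4);print(st["moment"])
E
```

```text
tcp [ 598.3 -156.9   57.5] toolz yaw -72.73 ydir [ 0.002   0.0017 -1.    ] dp [  0.5 -62.5   0.9] twist about y -0.13 j6 0.935 t 3.52 F [-2.1  6.6  2.9] w 5.8
[ 1.53501379  0.2763923  -0.06003258]
```

Request:
jog_arm(dp=[[0, -10, 0], [0, -40, 0], [0, -80, 0], [0, -115, 0], [0, -115, 0]], twist=[0, 0, 0, 0, 0], jaw=[0, 0, 0, 0, 0])

```text
time_s: 4.15
position: [599.3, -157.6, 175.5]
tcp_rot: [-0.109, 0.104, -0.699, 0.7]
contact_force: [-0.8, 0.5, -1.8]
grip_width: 5.2
```

```bash
python3 - <<'E'
from h import *
from rig import bot
st=bot.sense();plan(st,[469.5,228.3,175],79.8);print(st["moment"])
E
```

```text
tcp [ 599.3 -157.6  175.5] toolz yaw -72.74 ydir [ 6.9e-03 -1.0e-04 -1.0e+00] dp [ 9.500e+00 -4.000e-01 -4.071e+02] twist about y 27.46 j6 0.935 t 4.15 F [-0.8  0.5 -1.8] w 5.2
[ 0.01711306  0.05535612 -0.00632461]
```

Request:
jog_arm(dp=[[1, 0, -40], [2, 0, -85], [3, 0, -130], [4, 0, -175], [5, 0, -220]], twist=[3, 6, 9, 12, 15], jaw=[0, 0, 0, 0, 0])

```text
time_s: 4.78
position: [528.1, 52.1, 173.8]
tcp_rot: [-0.015, 0.011, -0.707, 0.707]
contact_force: [1.2, -0.2, -1.9]
grip_width: 5.7
```

```bash
python3 - <<'E'
from h import *
from rig import bot
st=bot.sense();plan(st,[469.5,228.3,175],79.8)
E
```

```text
tcp [528.1  52.1 173.8] toolz yaw -87.85 ydir [ 5.2e-03 -3.0e-04 -1.0e+00] dp [  51.9   -1.6 -178.2] twist about y 12.35 j6 1.544 t 4.78 F [ 1.2 -0.2 -1.9] w 5.7
```

Request:
jog_arm(dp=[[13, 0, -45], [26, 0, -90], [39, 0, -135], [52, 0, -178], [52, 0, -178]], twist=[3, 6, 9, 12.3, 12.3], jaw=[0, 0, 0, 0, 0])

```text
time_s: 5.4
position: [467.9, 229.9, 172.3]
tcp_rot: [0.06, -0.063, -0.704, 0.705]
contact_force: [0.7, -0.1, -1.5]
grip_width: 5.5
```

Request:
jog_arm(dp=[[0, 0, 0], [0, 0, 0]], twist=[0, 0], jaw=[0, 0])

```text
time_s: 5.65
position: [468.0, 229.0, 171.8]
tcp_rot: [0.061, -0.063, -0.704, 0.705]
contact_force: [0.1, -0.0, -2.1]
grip_width: 5.7
```

```bash
python3 - <<'E'
from h import *
from rig import bot
st=bot.sense();plan(st,[469.5,228.3,115],79.8)
for n in("scene","top"):
    d=bot.get_image(n); pickle.dump(d,open(n+"1.pkl","wb"))
s=pickle.load(open("scene1.pkl","rb"))["image"][100:200,220:340];t=pickle.load(open("top1.pkl","rb"))["image"][150:250,150:270]
cv2.imwrite("pics/m1.png",cv2.resize(np.vstack([s,t]),None,fx=3,fy=3,interpolation=cv2.INTER_CUBIC))
E
```

```text
tcp [468.  229.  171.8] toolz yaw -100.03 ydir [ 0.0027 -0.0012 -1.    ] dp [-1.5 56.8  0.4] twist about y 0.17 j6 2.114 t 5.65 F [ 0.1 -0.  -2.1] w 5.7
```

View pics/m1.png

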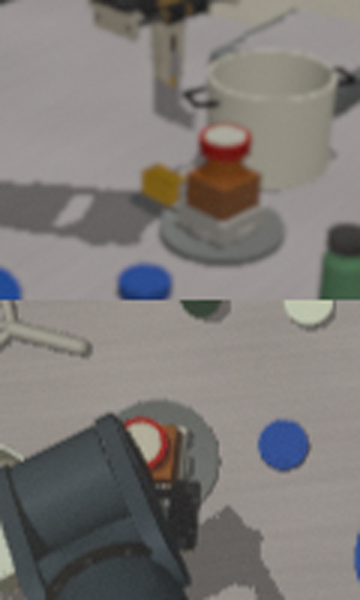

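Request:
jog_arm(dp=[[-0.5, 20, 0], [-1, 40, 0.4], [-1.5, 61, 0.4], [-1.5, 61, 0.4], [-1.5, 61, 0.4]], twist=[0.1, 0.2, 0.2, 0.2, 0.2], jaw=[0, 0, 0, 0, 0])

```text
time_s: 6.38
position: [470.3, 228.3, 111.9]
tcp_rot: [0.062, -0.065, -0.704, 0.704]
contact_force: [0.2, 0.6, -1.7]
grip_width: 5.7
```

```bash
python3 - <<'E'
from h import *
from rig import bot
st=bot.sense();plan(st,[469.5,228.3,61],79.8)
d=bot.get_image("scene"); pickle.dump(d,open("scene2.pkl","wb"))
cv2.imwrite("pics/m2.png",cv2.resize(d["image"][110:200,240:330],None,fx=6,fy=6,interpolation=cv2.INTER_CUBIC))
u=np.array([np.cos(np.radians(-10.2)),np.sin(np.radians(-10.2)),0])
o=np.array([*st["position"][:2],0])+13*u; zb=st["position"][2]-49
for a,z in((-35,0),(35,0),(35,26),(9,26),(9,90),(-35,90)): print((a,z),((proj(d,o+a*u+[0,0,zb+z])-[240,110])*6+2.5).round(1))
E
```

```text
tcp [470.3 228.3 111.9] toolz yaw -100.27 ydir [ 4.1e-03 -7.0e-04 -1.0e+00] dp [ 1.  50.8  0.1] twist about y -0.07 j6 2.116 t 6.38 F [ 0.2  0.6 -1.7] w 5.7
(-35, 0) [194.1 254.6]
(35, 0) [270.8 292.5]
(35, 26) [271.7 255.1]
(9, 26) [242.3 241. ]
(9, 90) [243.7 146.3]
(-35, 90) [194.3 124.7]
```

View pics/m2.png

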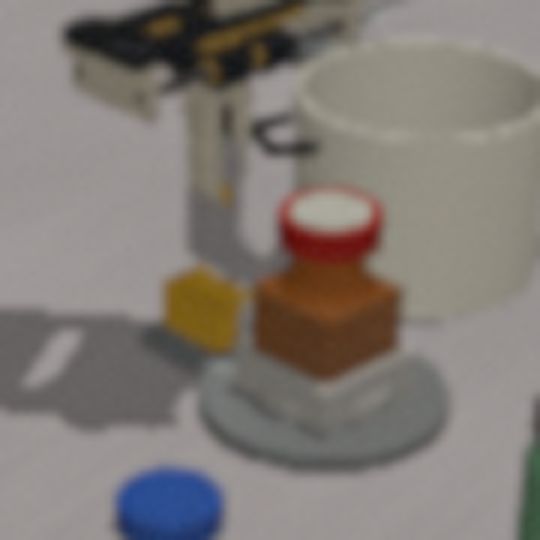

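Request:
jog_arm(dp=[[0.5, 8, 0], [1, 15, 0], [1, 20, 0]], twist=[0, 0, 0], jaw=[0, 0, 0])

```text
time_s: 6.8
position: [469.2, 228.5, 91.5]
tcp_rot: [0.062, -0.065, -0.704, 0.704]
contact_force: [-0.2, 1.1, -1.2]
grip_width: 5.6
```

Request:
jog_arm(dp=[[0, 4, 0], [0, 5, 0]], twist=[0, 0], jaw=[0, 0])

```text
time_s: 7.05
position: [469.5, 228.6, 87.1]
tcp_rot: [0.062, -0.065, -0.704, 0.704]
contact_force: [-5.0, -2.7, 16.5]
grip_width: 6.0
```

```bash
python3 - <<'E'
from h import *
from rig import bot
st=bot.sense();plan(st,[469.5,228.3,61],79.8); print(st["moment"])
E
```

```text
tcp [469.5 228.6  87.1] toolz yaw -100.25 ydir [ 4.4e-03 -6.0e-04 -1.0e+00] dp [ 0.  26.1  0.3] twist about y -0.05 j6 2.117 t 7.05 F [-5.  -2.7 16.5] w 6.0
[-0.50140476  1.18646101  0.00634902]
```

```bash
python3 - <<'E'
from h import *
from rig import bot
st=bot.sense();print(st["contact_force"],st["moment"],st["position"])
d=bot.get_image("scene"); pickle.dump(d,open("scene3.pkl","wb"))
cv2.imwrite("pics/m3.png",cv2.resize(d["image"][125:185,250:320],None,fx=9,fy=9,interpolation=cv2.INTER_CUBIC))
print(bot.sense()["contact_force"])
u=np.array([np.cos(np.radians(-10.2)),np.sin(np.radians(-10.2)),0])
o=np.array([*st["position"][:2],0])+13*u; zb=st["position"][2]-49
for a,z in((-35,0),(35,0),(35,26),(9,26),(9,90),(-35,90)): print((a,z),((proj(d,o+a*u+[0,0,zb+z])-[250,125])*9+4).round(1))
E
```

```text
[-5.02878493 -2.72792436 16.51473223] [-0.50140476  1.18646101  0.00634902] [469.46412593 228.61423133  87.10885045]
[-3.66127376 -0.66418548 10.65271097]
(-35, 0) [200.4 297.4]
(35, 0) [314.1 355.4]
(35, 26) [315.4 300.4]
(9, 26) [271.8 278.9]
(9, 90) [273.9 139.7]
(-35, 90) [200.6 106.5]
```

View pics/m3.png

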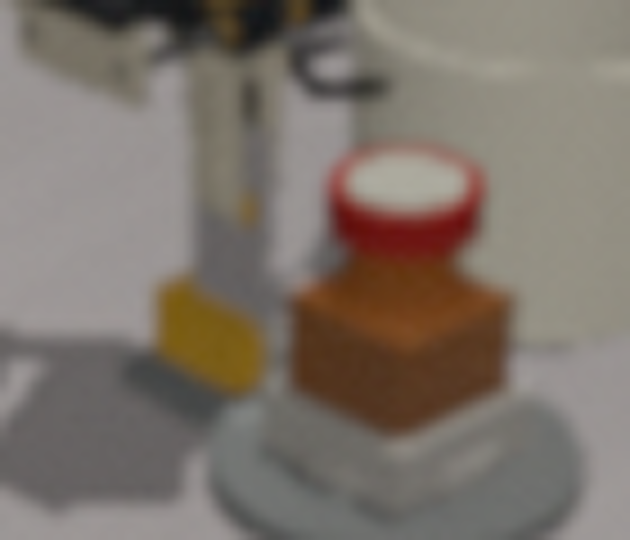

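Request:
jog_arm(dp=[[0, 0, 0.8], [0, 1, 0.8]], twist=[0, 0], jaw=[0, 0])

```text
time_s: 7.35
position: [469.7, 228.2, 87.2]
tcp_rot: [-0.061, 0.065, 0.704, -0.704]
contact_force: [-6.3, 0.1, 21.3]
grip_width: 5.4
```

```bash
python3 - <<'E'
from h import *
from rig import bot
st=bot.sense();plan(st,[469.5,228.3,61],79.8); print(st["moment"])
E
```

```text
tcp [469.7 228.2  87.2] toolz yaw -100.26 ydir [ 5.2e-03  1.0e-04 -1.0e+00] dp [ 0.3 26.2 -0.1] twist about y -0.06 j6 2.116 t 7.35 F [-6.3  0.1 21.3] w 5.4
[-0.101777    1.49618403 -0.01182061]
```

Request:
jog_arm(dp=[[0, -2, 0], [0, -2, 0]], twist=[0, 0], jaw=[0, 0])

```text
time_s: 7.6
position: [469.7, 228.1, 89.1]
tcp_rot: [-0.061, 0.065, 0.704, -0.704]
contact_force: [0.6, -0.7, -1.5]
grip_width: 5.8
```

Request:
jog_arm(dp=[[0, 0, 1.5], [0, 0, 1.5]], twist=[0, 0], jaw=[0, 0])

```text
time_s: 7.85
position: [469.6, 227.1, 89.0]
tcp_rot: [-0.061, 0.065, 0.705, -0.704]
contact_force: [0.4, 5.7, -2.6]
grip_width: 5.8
```

Request:
jog_arm(dp=[[0, 0, -3], [0, 0, -3]], twist=[0, 0], jaw=[0, 0])

```text
time_s: 8.1
position: [470.0, 230.0, 88.8]
tcp_rot: [-0.061, 0.065, 0.705, -0.704]
contact_force: [0.8, -0.9, -1.7]
grip_width: 5.9
```

Request:
jog_arm(dp=[[0, 0, -1.5], [0, 0, -1.5]], twist=[0, 0], jaw=[0, 0])

```text
time_s: 8.35
position: [470.2, 231.5, 88.8]
tcp_rot: [-0.061, 0.065, 0.705, -0.704]
contact_force: [0.4, 0.1, -1.4]
grip_width: 5.5
```

Request:
jog_arm(dp=[[0, 0, -1], [0, 0, -1]], twist=[0, 0], jaw=[0, 0])

```text
time_s: 8.6
position: [470.4, 232.5, 88.7]
tcp_rot: [-0.061, 0.065, 0.705, -0.704]
contact_force: [0.4, -0.2, -1.6]
grip_width: 5.7
```

Request:
jog_arm(dp=[[0, 0, -1], [0, 0, -1]], twist=[0, 0], jaw=[0, 0])

```text
time_s: 8.85
position: [470.5, 233.2, 88.7]
tcp_rot: [-0.061, 0.065, 0.704, -0.704]
contact_force: [-0.9, -2.8, -1.3]
grip_width: 6.2
```

Request:
jog_arm(dp=[[0, 0, -1], [0, 0, -1]], twist=[0, 0], jaw=[0, 0])

```text
time_s: 9.1
position: [470.5, 233.4, 88.6]
tcp_rot: [0.061, -0.065, -0.704, 0.705]
contact_force: [-0.0, -6.4, 0.6]
grip_width: 5.7
```

Request:
jog_arm(dp=[[0, 0, 3.3], [0, 0, 3.6], [0, 3, 3.6]], twist=[0, 0, 0], jaw=[0, 0, 0])

```text
time_s: 9.48
position: [470.1, 230.1, 85.7]
tcp_rot: [0.061, -0.065, -0.704, 0.705]
contact_force: [-0.3, 0.2, -2.3]
grip_width: 5.6
```

Request:
jog_arm(dp=[[0, 3, 0], [0, 4, 0]], twist=[0, 0], jaw=[0, 0])

```text
time_s: 9.72
position: [470.0, 230.2, 81.4]
tcp_rot: [0.061, -0.065, -0.704, 0.705]
contact_force: [1.1, -0.4, -1.2]
grip_width: 6.1
```

Request:
jog_arm(dp=[[0, 4, 0], [0, 8, 0]], twist=[0, 0], jaw=[0, 0])

```text
time_s: 9.98
position: [470.0, 230.1, 73.1]
tcp_rot: [0.061, -0.065, -0.704, 0.705]
contact_force: [-0.5, 0.3, -2.3]
grip_width: 5.8
```

Request:
jog_arm(dp=[[0, 4, 0], [0, 8, 0]], twist=[0, 0], jaw=[0, 0])

```text
time_s: 10.22
position: [470.0, 230.1, 64.7]
tcp_rot: [0.062, -0.065, -0.704, 0.705]
contact_force: [0.3, -0.3, -2.2]
grip_width: 5.7
```

```bash
python3 - <<'E'
from h import *
from rig import bot
st=bot.sense();plan(st,[470,230.1,61],79.8); print(st["moment"])
E
```

```text
tcp [470.  230.1  64.7] toolz yaw -100.23 ydir [ 0.0042 -0.0013 -1.    ] dp [-0.   3.7 -0. ] twist about y -0.03 j6 2.12 t 10.22 F [ 0.3 -0.3 -2.2] w 5.7
[ 0.08087791 -0.02321657  0.02325902]
```

Request:
jog_arm(dp=[[0, 2, 0], [0, 4, 0]], twist=[0, 0], jaw=[0, 0])

```text
time_s: 10.48
position: [470.1, 230.2, 61.3]
tcp_rot: [0.061, -0.065, -0.704, 0.705]
contact_force: [-9.0, -3.3, 28.2]
grip_width: 5.8
```

Request:
jog_arm(dp=[[0, 1.5, 0], [0, 1.5, 0]], twist=[0, 0], jaw=[0, 0])

```text
time_s: 10.72
position: [470.1, 230.2, 61.4]
tcp_rot: [0.061, -0.065, -0.704, 0.705]
contact_force: [-7.6, -2.9, 20.6]
grip_width: 5.6
```

Request:
jog_arm(dp=[[0, 0, 0], [0, 0, 0], [0, 0, 0], [0, -40, 0], [0, -80, 0]], twist=[0, 0, 0, 0, 0], jaw=[15, 30, 40, 50, 50])

```text
time_s: 11.35
position: [469.5, 230.2, 142.0]
tcp_rot: [0.062, -0.064, -0.704, 0.705]
contact_force: [0.7, -0.2, 0.5]
grip_width: 48.1
```

Request:
jog_arm(dp=[[0, -60, 0], [50, -70, 60], [100, -70, 120], [150, -70, 180]], twist=[0, 0, 0, 0], jaw=[60, 93, 93, 93])

```text
time_s: 11.85
position: [324.4, 109.2, 211.4]
tcp_rot: [0.061, -0.064, -0.704, 0.705]
contact_force: [0.8, -0.5, 0.5]
grip_width: 85.6
```

```bash
python3 - <<'E'
from h import *
from rig import bot
st=bot.sense();plan(st,[566,212,160],90)
for n in("scene","top"):
    d=bot.get_image(n); pickle.dump(d,open(n+"4.pkl","wb"))
s=pickle.load(open("scene4.pkl","rb"));t=pickle.load(open("top4.pkl","rb"))
a=cv2.resize(s["image"][120:190,250:330],(640,560)[:2],interpolation=cv2.INTER_CUBIC);cv2.imwrite("pics/m4.png",a)
cv2.imwrite("pics/m5.png",cv2.resize(t["image"][165:250,160:245],(595,595),interpolation=cv2.INTER_CUBIC))
E
```

```text
tcp [324.4 109.2 211.4] toolz yaw -100.19 ydir [ 0.0036 -0.0019 -1.    ] dp [-219.4   52.  -143.9] twist about y -10.19 j6 1.941 t 11.85 F [ 0.8 -0.5  0.5] w 85.6
```

View pics/m4.png

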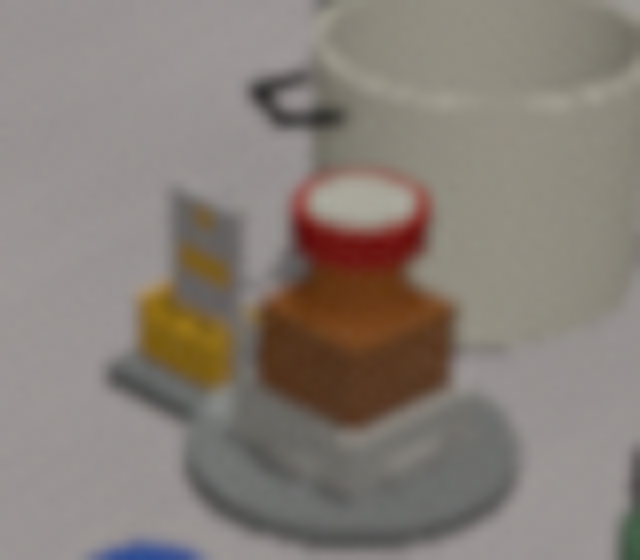

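View pics/m5.png

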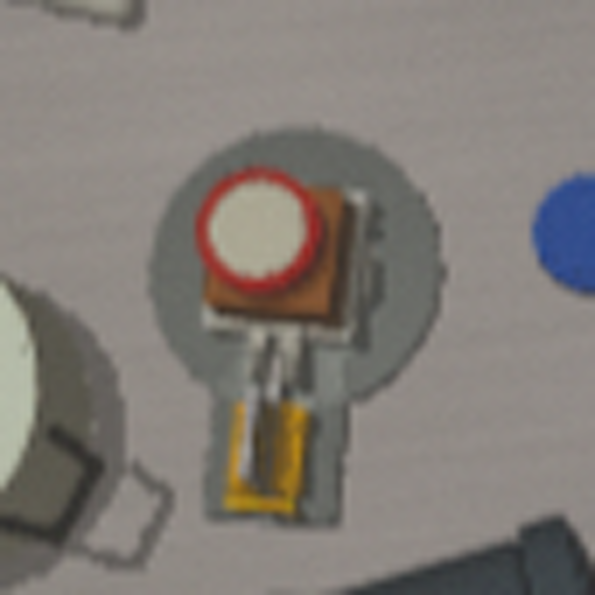

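```bash
python3 - <<'E'
from h import *
from rig import bot
t=pickle.load(open("top4.pkl","rb"));s=pickle.load(open("scene4.pkl","rb"))
ax=np.array([565.2,212.6]);u=np.array([np.cos(np.radians(-10.2)),np.sin(np.radians(-10.2))])
f=lambda x,y:((x+.5)/7-.5+160,(y+.5)/7-.5+165)
g=lambda x,y:((x+.5)/8-.5+250,(y+.5)/8-.5+120)
for p in((247,490),(258,400)): P=onz(t,*f(*p),102);print(P,(P[:2]-ax)@u)
for p in((174,192),(242,213)): P=onz(s,*g(*p),102);print("s",P,(P[:2]-ax)@u)
print("tub",onz(t,142,222,130))
plan(bot.sense(),[565.2,213,170],79.8)
E
```

```text
[440.7736863  230.60571459 102.        ] -125.64836874667083
[485.06952269 221.94002638 102.        ] -80.51803998324945
s [450.68983153 225.41722432 102.        ] -114.97013971903705
s [489.43720453 226.55106797 102.        ] -77.03593179577256
tub [499.64368966 404.19027769 130.        ]
tcp [321.9 108.1 211. ] toolz yaw -100.3 ydir [ 0.0014 -0.0026 -1.    ] dp [-220.5   41.  -146.8] twist about y -0.1 j6 1.941 t 11.95 F [ 0.   0.4 -0.4] w 91.0
```

Request:
jog_arm(dp=[[-55, 0, -37], [-110, 0, -74], [-165, 10, -111], [-220.5, 35, -147], [-220.5, 35, -147]], twist=[0, 0, 0, 0, 0], jaw=[90, 90, 90, 90, 90])

```text
time_s: 12.58
position: [567.1, 214.4, 173.3]
tcp_rot: [0.063, -0.063, -0.703, 0.705]
contact_force: [0.1, 0.7, 0.8]
grip_width: 90.1
```

```bash
python3 - <<'E'
from h import *
from rig import bot
plan(bot.sense(),[565.2,213,145],79.8)
E
```

```text
tcp [567.1 214.4 173.3] toolz yaw -100.28 ydir [-7.e-04 -3.e-03 -1.e+00] dp [ 1.7 28.3  1.7] twist about y -0.08 j6 2.038 t 12.57 F [0.1 0.7 0.8] w 90.1
```

Request:
jog_arm(dp=[[1.7, 10, 1.7], [1.7, 26, 1.7], [1.7, 26, 1.7]], twist=[0, 0, 0], jaw=[85, 85, 85])

```text
time_s: 12.95
position: [563.9, 212.6, 146.0]
tcp_rot: [0.064, -0.062, -0.703, 0.706]
contact_force: [0.4, 1.0, 0.2]
grip_width: 85.5
```

```bash
python3 - <<'E'
from h import *
from rig import bot
plan(bot.sense(),[565.2,213,105.5],79.8)
d=bot.get_image("scene")
cv2.imwrite("pics/m6.png",cv2.resize(d["image"][90:190,240:350],(660,600),interpolation=cv2.INTER_CUBIC))
E
```

```text
tcp [563.9 212.6 146. ] toolz yaw -100.29 ydir [-0.003  -0.0037 -1.    ] dp [-1.3 40.5 -0.8] twist about y -0.09 j6 2.036 t 12.95 F [0.4 1.  0.2] w 85.5
```

View pics/m6.png

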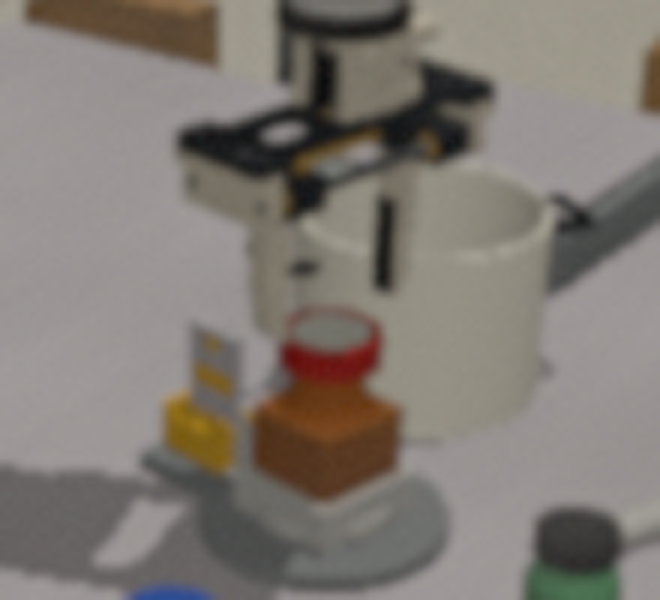

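Request:
jog_arm(dp=[[-1.3, 15, -0.8], [-1.3, 30, -0.8], [-1.3, 40, -0.8], [-1.3, 40.5, -0.8], [-1.3, 40.5, -0.8]], twist=[0, 0, 0, 0, 0], jaw=[85, 85, 85, 85, 85])

```text
time_s: 13.62
position: [566.1, 213.2, 106.8]
tcp_rot: [0.064, -0.063, -0.703, 0.705]
contact_force: [-0.9, -0.9, 0.6]
grip_width: 84.9
```

```bash
python3 - <<'E'
from h import *
from rig import bot
plan(bot.sense(),[565.2,213,105.5],79.8)
E
```

```text
tcp [566.1 213.2 106.8] toolz yaw -100.29 ydir [-0.001  -0.0031 -1.    ] dp [0.8 1.3 0.4] twist about y -0.09 j6 2.037 t 13.62 F [-0.9 -0.9  0.6] w 84.9
```

Request:
jog_arm(dp=[[0, 0, 0], [0, 0, 0], [0, 0, 0]], twist=[0, 0, 0], jaw=[70, 65, 64], newtons=10)

```text
time_s: 14.0
position: [566.1, 213.3, 106.9]
tcp_rot: [0.064, -0.063, -0.703, 0.705]
contact_force: [1.2, 0.4, 0.1]
grip_width: 64.5
```

Request:
jog_arm(dp=[[0, 0, 0], [0, 0, 0], [0, 0, 0]], twist=[0, 0, 0], jaw=[55, 55, 55], newtons=10)

```text
time_s: 14.38
position: [566.1, 213.0, 107.0]
tcp_rot: [0.064, -0.063, -0.703, 0.705]
contact_force: [-0.9, -3.6, 2.6]
grip_width: 61.8
```

Request:
jog_arm(dp=[[0, 0, 0], [0, 0, 0], [0, 0, 0]], twist=[0, 0, 0], jaw=[40, 40, 40], newtons=55)

```text
time_s: 14.75
position: [566.1, 213.0, 107.0]
tcp_rot: [0.064, -0.063, -0.703, 0.705]
contact_force: [-1.8, -3.1, 1.6]
grip_width: 61.2
```

Request:
jog_arm(dp=[[0, -0.2, 0], [0, -0.5, 0], [0, -0.8, 0], [0, -1.0, 0], [0, -1.0, 0]], twist=[-5, -10, -15, -20, -20], jaw=[40, 40, 40, 40, 40])

```text
time_s: 15.38
position: [565.9, 213.3, 107.7]
tcp_rot: [-0.059, 0.06, -0.704, 0.706]
contact_force: [-0.8, -0.1, -1.7]
grip_width: 61.3
```

```bash
python3 - <<'E'
from h import *
from rig import bot
st=bot.sense();plan(st,[565.2,213,105.5],79.8);print(st["moment"])
d=bot.get_image("scene")
cv2.imwrite("pics/m7.png",cv2.resize(d["image"][90:190,240:350],(660,600),interpolation=cv2.INTER_CUBIC))
E
```

```text
tcp [565.9 213.3 107.7] toolz yaw -80.32 ydir [-0.0014 -0.003  -1.    ] dp [0.7 2.2 0.2] twist about y 19.88 j6 1.688 t 15.38 F [-0.8 -0.1 -1.7] w 61.3
[0.19732634 0.15835366 0.00899526]
```

View pics/m7.png

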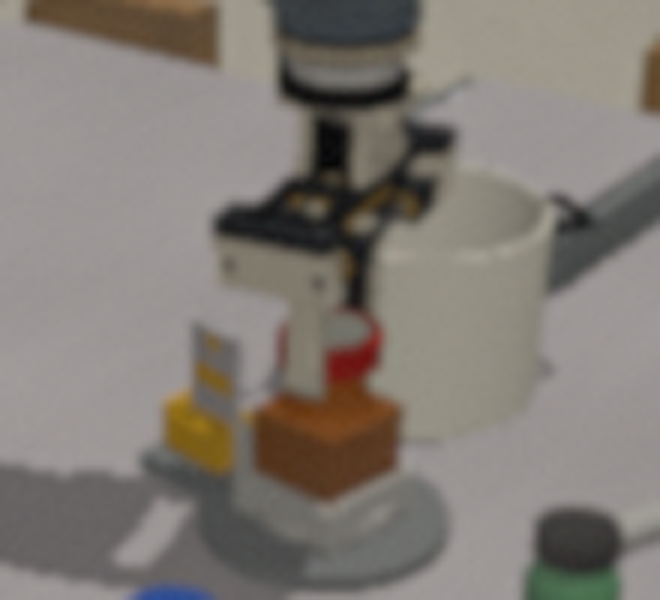

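Request:
jog_arm(dp=[[0, -0.3, 0], [0, -0.5, 0]], twist=[-5, -10], jaw=[40, 40], newtons=60)

```text
time_s: 15.68
position: [565.7, 213.5, 108.2]
tcp_rot: [-0.12, 0.121, -0.696, 0.698]
contact_force: [-1.2, 0.3, 0.6]
grip_width: 61.2
```

```bash
python3 - <<'E'
from h import *
from rig import bot
st=bot.sense();plan(st,[565.2,213,105.5],79.8);print(st["moment"],st["joint_torque"].round(2))
E
```

```text
tcp [565.7 213.5 108.2] toolz yaw -70.36 ydir [-0.002  -0.0027 -1.    ] dp [0.6 2.7 0.3] twist about y 29.84 j6 1.514 t 15.68 F [-1.2  0.3  0.6] w 61.2
[ 0.22095161  0.44015426 -0.17593953] [ -0.4  -59.08 -26.38  -0.34  -0.57   1.05]
```

Request:
jog_arm(dp=[[0, -0.3, 0], [0, -0.5, 0]], twist=[-6, -12], jaw=[40, 40])

```text
time_s: 15.92
position: [565.6, 213.7, 108.8]
tcp_rot: [-0.192, 0.194, -0.68, 0.681]
contact_force: [-1.3, -0.9, 0.8]
grip_width: 61.6
```

```bash
python3 - <<'E'
from h import *
from rig import bot
st=bot.sense();plan(st,[565.2,213,105.5],79.8);print(st["moment"],st["joint_torque"].round(2))
E
```

```text
tcp [565.6 213.7 108.8] toolz yaw -58.29 ydir [-0.0019 -0.0024 -1.    ] dp [0.7 3.3 0.3] twist about y 41.91 j6 1.304 t 15.93 F [-1.3 -0.9  0.8] w 61.6
[-0.01046026  0.16611936 -0.09433813] [-3.000e-02 -5.823e+01 -2.555e+01 -9.000e-02 -3.500e-01  1.320e+00]
```

Request:
jog_arm(dp=[[0, -0.4, 0], [0, -0.8, 0], [0, -1.3, 0], [0, -1.7, 0], [0, -1.7, 0]], twist=[-8, -16, -25, -32.5, -32.5], jaw=[40, 40, 40, 40, 40])

```text
time_s: 16.55
position: [565.8, 213.9, 110.6]
tcp_rot: [-0.374, 0.376, -0.599, 0.6]
contact_force: [0.9, 0.1, 0.5]
grip_width: 61.4
```

```bash
python3 - <<'E'
from h import *
from rig import bot
st=bot.sense();plan(st,[565.2,213,105.5],79.8);print(st["moment"],st["joint_torque"].round(2))
d=bot.get_image("scene")
cv2.imwrite("pics/m8.png",cv2.resize(d["image"][90:190,240:350],(660,600),interpolation=cv2.INTER_CUBIC))
E
```

```text
tcp [565.8 213.9 110.6] toolz yaw -25.93 ydir [-0.0014 -0.0021 -1.    ] dp [ 1.   5.1 -0.2] twist about y 74.27 j6 0.739 t 16.55 F [0.9 0.1 0.5] w 61.4
[ 0.03718047 -0.07538005  0.04789418] [-1.700e-01 -5.895e+01 -2.548e+01 -1.000e-02 -2.000e-02 -1.110e+00]
```

View pics/m8.png

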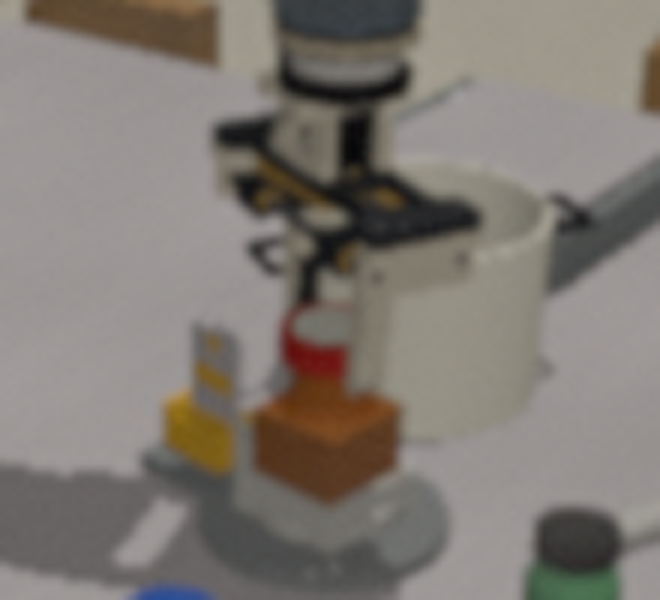

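Request:
jog_arm(dp=[[0, -1, 0], [0, -2, 0]], twist=[0, 0], jaw=[40, 40])

```text
time_s: 16.85
position: [565.8, 213.8, 112.6]
tcp_rot: [-0.373, 0.375, -0.6, 0.6]
contact_force: [0.3, 0.2, -0.5]
grip_width: 61.2
```

Request:
jog_arm(dp=[[0, -1, 0], [0, -2, 0]], twist=[0, 0], jaw=[40, 40])

```text
time_s: 17.1
position: [565.8, 213.8, 114.7]
tcp_rot: [-0.373, 0.375, -0.6, 0.6]
contact_force: [0.0, -0.1, -0.7]
grip_width: 61.4
```

Request:
jog_arm(dp=[[0, -4, 0], [0, -8, 0], [0, -13, 0], [0, -18.3, 0], [0, -18.3, 0]], twist=[0, 0, 0, 0, 0], jaw=[40, 40, 40, 40, 40])

```text
time_s: 17.73
position: [566.1, 214.0, 133.6]
tcp_rot: [-0.373, 0.375, -0.6, 0.601]
contact_force: [0.9, -0.2, -0.0]
grip_width: 61.5
```

Request:
jog_arm(dp=[[0, 0, 0], [0, 0, 0], [0, 0, 0], [0, 0, 0]], twist=[0, 0, 0, 0], jaw=[40, 40, 40, 40])

```text
time_s: 18.23
position: [566.1, 213.9, 133.5]
tcp_rot: [-0.373, 0.375, -0.6, 0.601]
contact_force: [-0.3, -0.0, 0.3]
grip_width: 61.4
```

```bash
python3 - <<'E'
from h import *
from rig import bot
st=bot.sense();plan(st,[565.8,213.3,133],79.8);print(st["moment"],st["qvel"].round(4))
d=bot.get_image("scene")
cv2.imwrite("pics/m9.png",cv2.resize(d["image"][100:190,250:340],(600,600),interpolation=cv2.INTER_CUBIC))
t=bot.get_image("top")
cv2.imwrite("pics/m10.png",t["image"])
E
```

```text
tcp [566.1 213.9 133.5] toolz yaw -26.14 ydir [-7.e-04 -2.e-03 -1.e+00] dp [0.7 0.5 0.1] twist about y 74.06 j6 0.742 t 18.23 F [-0.3 -0.   0.3] w 61.4
[-0.00347984 -0.03164778 -0.00685529] [ 0.0013 -0.0024 -0.0004 -0.0014 -0.0006  0.0011]
```

View pics/m9.png

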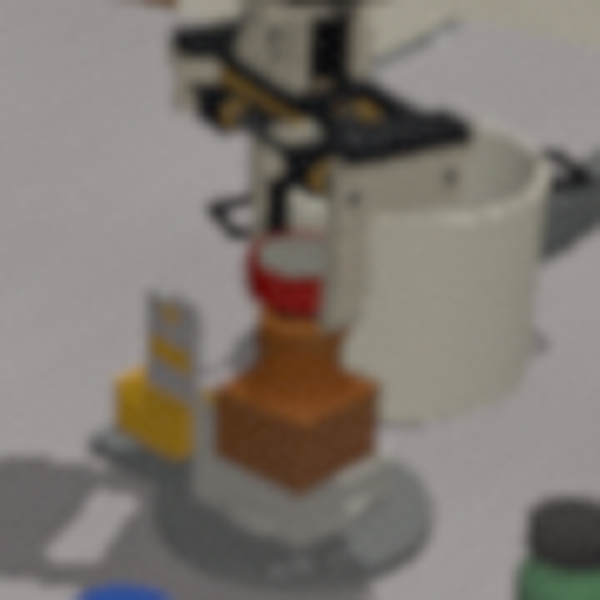

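View pics/m10.png

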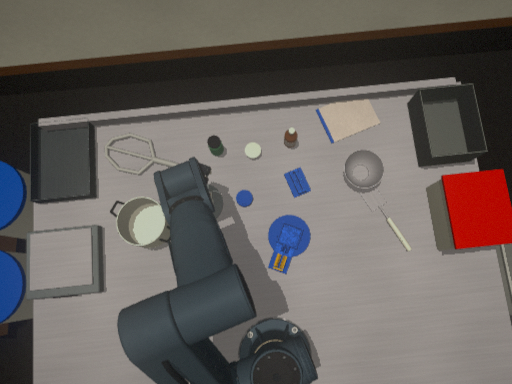

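```bash
python3 - <<'E'
from rig import bot
print(bot.hand_in())
E
```

```text
the job is handed in; nothing more can be done
None
```

I put the lock plate into the turntable slot, unscrewed the red lid about 74° and lifted it off. The job is handed in at 18 s, with the lid still gripped above the jar.

**Plate:** it first caught on the slot's flared edge because my position was about 2 mm off to one side. I felt for both sides of the slot, centred it and pressed it down to the floor. The tool then stood at 61.4 mm, against 61 mm expected. The picture after release shows it upright, tongue between the fork's prongs.

**Lid:** it came off with almost no downward pull, so the jar stayed seated. At hand-in the fingers were 61.4 mm apart on the lid and the arm was still and level. By the arm's rise, the lid's lower rim is about 15 mm above the jar's rim. The last scene picture shows the jar where it was and no bystander visibly moved.

**Weak points in the checks:**
- **Plate position along the slot:** the readings disagree. The top camera puts the plate about 5 mm too far out, the scene camera between 1 mm out and 5 mm in, and the arm's own position about 1 mm in. All are within the 9 mm allowed.
- **Gap under the lid:** the camera angle hides it, so the 15 mm comes from the arm's rise. The lid's movement in the picture roughly agrees.
- **Unscrewing torque:** the highest twist I read was about 0.2 N m, below the 0.6 N m maximum stated. I sampled it only a few times.

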